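# Clamp a syringe filter in the cam clamp and hold the lever at full lift

### The arm

A 6-joint arm with a two-finger parallel gripper is mounted at the origin on a cart in front of the work surface, level with it; the furniture and walls round the work are solid. World frame = base frame: x ahead of the robot, y to its left, z up, the work surface at z = 0. Lengths are in m, angles in rad, forces in N, time in s.
With the tool pointing down it reaches from about 0.325 to 0.775 m from the base axis. Payload 5.5 kg.
Tool frame: the origin (TCP) lies at the very end of the fingers, on their centre line; the grasp point (between the pads) lies behind it (env.hold_point_z is the z of the grasp point in the tool frame, in m); z points along the fingers, y is the line along which they close (so a half turn about z gives the same grasp; the last joint's range is limited). The gripper opens to 85 mm and grips with 20 to 120 N. Pads are 22 mm wide; open, the fingers measure 114 mm over their backs; the gripper's body (76 mm by 85 mm) begins 54 mm behind the grasp point. The pads swing forward as they close: fully open they stand 13 mm farther back than shut.
Start: joints at [-1.243, 0.091, 1.231, -0, 1.82, -0.057], TCP at [0.225, -0.556, 0.231] pointing down, gripper open.
Joint ranges: [-2.87, 2.87], [-0.86, 2.18], [0.17, 2.46], [-1.51, 4.65], [0.06, 2.69], [-2.65, 2.65]. Speed limits (rad/s): [2.57, 2.57, 3.01, 3.14, 3.14, 3.14].

### API

Orientations are given as a unit quaternion [w, x, y, z].
In Python, from bench import env, optics, workorder gives the robot as it stands.
- The arm moves only by the shell command python3 -m jog 'ROWS'. ROWS is JSON, a list of rows, each an object with "travel": the shift along the tool's x, y, z in cm, a list of three; "roll": the turn about the tool's z in degrees; "jaw": the opening in per cent of the stroke, from 0 (shut) to 100 (fully open). In form: [{"travel": [dx, dy, dz], "roll": roll, "jaw": jaw}, ...]. A call has 1 to 20 rows; each row is the pose to reach, as a shift and turn from the pose commanded when the call began, along the tool's axes at that moment; what a row does not reach only later rows make up. A row lasts 1/8 s, in which the tool goes at most 62.5 mm and 10.7 degrees, less where a joint would pass 70% of its speed; a pose out of reach is approached as far as the arm can. A call with a gripper value outside its range is refused whole. The fingers move at their own pace and stop on an object; the grip force is fixed at half the most. Time passes only in rows, so rows that repeat a pose let the fingers close. It gives the time, the measured TCP pose, the force, the opening and the grip force at its end, in the units of the state.
- env.state(): the state, without advancing time (a new reading comes with each control period).
- optics.snapshot(name): name is "scene" or "top"; returns a dict with "pixels" (384x512x3 uint8, red, green, blue), "fovy" (degrees; the focal length in pixels is half the picture's height over the tangent of half this angle, whatever the lens; pixels are square), "cx", "cy" (the principal point, pixels), "rvec" (rotation vector, rad) and "tvec" (3), from world to camera coordinates, as OpenCV has them. Camera axes: x right, y down, z forward; pixel columns grow to the right and rows downward; lengths in m; the calibration is good to about 2 mm. A picture is of the moment at which its call begins. There is no depth.
- workorder.finish_job(): hands the job in; it is judged then, once.
The state is a dict: "time_s": time; "joints": joint angles; "dq": joint speeds; "joint_torque": joint torques, N m; "eef_pos": TCP position; "orientation": TCP orientation; "force": force on the tool from outside, world axes, zero at the start; "torque": the same for the moment, N m; "grip_width": finger opening in m; "gripper_force": force on a finger pad.
Only numpy, scipy, OpenCV 4.12 (cv2) and the standard library are available. Lean on these libraries where they do the work, as an engineer would, in place of code of your own. Each camera call takes 0.05 s, during which the arm holds its last target. There are 200 camera calls.

### The job

Take the white syringe filter out of the parts bin and stand it, spout up as it lies, on the dark seat of the cam clamp between the V-shaped jaw and the rubber pad, and let go of it. Then take the lever by its red knob and swing it clockwise until the lever stands over the red line, the cam's highest lift, so that the pad clamps the filter. The lever is sprung: finish while still holding the knob there, without letting go, and leave the other parts in the bin and the things around where they are.

Things in the scene. Friction and masses are not known exactly. Their poses are not given: they have to be found in the camera images.
- white_filter_center (a point): Centre (half-way up) of the white round syringe filter, the part to clamp: disc 26 mm in diameter with a small spout on top, 19 mm high in all, 15 g. It stands spout up on the bin floor in one of the three cells. To the fingers it is a plain cylinder 26 mm across and 19 mm high.
- bin: Grey open parts bin, fixed, 268 x 112 x 26 mm; origin at the centre of its underside, its x axis along the row of three cells, z up. Walls, dividers and floor 4 mm thick; each cell is about 84 mm (x) by 104 mm (y) inside, cell centres at bin x = -88, 0, +88 mm. The parts are shared out among the cells at random.
- teal_filter_center (a point): Centre of a teal syringe filter of the same size in another cell of the bin; leave it.
- spare_vial_center (a point): Centre of a small clear vial with black cap, 12 mm across, 32 mm high, in another cell of the bin; leave it.
- clamp_seat (a point): Top of the clamp's dark seat block, 22 mm above the work surface, under the filter's axis when it is clamped home. Axes are the clamp's: z up, y from pad to V jaw, x across. Seat block: x -12..12, y -23..13 mm from here. Steel V jaw (x -11..11 mm, 13 mm high above the seat) on the +y side, faces 13 mm from here; rubber pad on the -y side, face at y = -22 mm when open: 9 mm of room for the filter.
- clamp: The clamp, fixed; origin under clamp_seat at the level of the work surface, same axes. Aluminium base 100 mm (x) by 194 mm (y), 12 mm thick, with a wing on the -x side that bears the red line. The seat is open on both x sides, where the fingers can go, 10 mm deeper than the seat, down to the base. All but the lever's knob is below 49 mm.
- clamp_load (a point): Same height and axes as clamp_seat, 4.5 mm from it towards the pad (-y): the middle of the open gap, the best point to set the filter's axis down. The pad pushes it the rest of the way. Mind the room: the instrument stack fills x 0.28 to 0.83, y below -0.32 m, 0.38 m high with bottles on top; a red extraction hood hangs over x 0.15 to 0.57, y -0.40 to 0.01 m, from 0.79 m up.
- pad: The spring-loaded rubber pad, 16 mm wide, 11 mm high, that clamps the filter. The cam moves it 12 mm towards the V jaw at full lift; its spring then gives about 6 N on the filter.
- lever (a joint): Lever angle in rad: 0 at rest on its stop, growing clockwise seen from above, about the vertical axis through clamp_pivot. The eccentric's lift is highest (12 mm) at 1.16, where the lever points along the clamp's -x over the red line; beyond (up to 1.9) the pad draws back. A spring pulls it back towards 0, 2 N (rest) to 4 N (full lift) at the knob, so it does not stay when let go.
- clamp_pivot (a point): On the vertical axis of the lever, 60 mm above the work surface; same axes as the clamp, which do not turn with the lever. The cam and hub there are below 49 mm.
- knob (a point): Centre of the red upright knob on the free end of the lever, a cylinder 20 mm across and 40 mm high; this point is 61.5 mm above the work surface, 100 mm from the lever's axis. The top of the lever arm and its boss is at 42 mm, the knob's top at 81.5 mm. The knob turns with the lever and does not spin on it; it is smooth and round, so it may turn between the fingers.
- timer: White timer, 62 x 68 x 21 mm, a bystander; origin under its centre.
- amber_bottle: Small amber bottle with black cap, 45 x 40 x 85 mm, a bystander; origin under its centre.
- beaker: Glass beaker, 45 mm across, 55 mm high, a bystander; origin under its centre.
- white_filter: The white filter itself, for the contact rules; origin at the centre of its underside, z up through the spout.

How it is judged:
On the way:
1. the white filter stands upright on the clamp's seat between V jaw and pad, let go, with the lever still back (x of white_filter_center in the frame of clamp_seat between -0.008 and 0.008 m and y of white_filter_center in the frame of clamp_seat between -0.012 and 0.003 m and z of white_filter_center in the frame of clamp_seat between 0.007 and 0.012 m and angle between white_filter_center's own z axis and vertical below 0.15 rad and contact force between the fingers and white_filter below 0.1 N and value of joint lever below 0.3 rad), for 0.2 s.
At the end, for the whole second after the job is handed in: Fingers still hold the knob (over 1 N), the lever at rest between 1.02 and 1.30 rad; the white filter upright on the seat, home in the V jaw (within 3 mm along, 6 mm across the clamp), pressed by the pad with over 3 N, not touched by the fingers (x of white_filter_center in the frame of clamp_seat between -0.006 and 0.006 m and y of white_filter_center in the frame of clamp_seat between -0.003 and 0.003 m and z of white_filter_center in the frame of clamp_seat between 0.007 and 0.013 m and angle between white_filter_center's own z axis and vertical below 0.15 rad and contact force between the fingers and white_filter below 0.1 N and contact force between pad and white_filter above 3 N and value of joint lever between 1.02 and 1.3 rad and velocity of joint lever between -0.1 and 0.1 rad/s and contact force between the fingers and red_knob above 1 N); the arm keeps its last pose, push and grip.
It fails at once if the teal filter or the spare vial is moved by more than 25 mm (distance of any of teal_filter_center, spare_vial_center from where it was at the start of the episode above 0.025 m).
It fails at once if the timer, amber bottle or beaker is moved by more than 20 mm (distance of any of timer, amber_bottle, beaker from where it was at the start of the episode above 0.02 m).
It also fails if it takes over 58 s, if anything falls off the work surface, if the arm or the gripper's body presses on something with over 40 N, if the wrist force passes 120 N, or if a joint passes its speed limit or range.

## Working session

There is one attempt and no reset: what is moved stays moved. The work goes in short steps, Python scripts to look and compute and a shell command to move; the robot and the scene stay as the last step left them, time stands still between calls to the robot, and variables do not carry over. Pictures are saved under pics/ and viewed, at most 10 in all, crops included, and the job is handed in when it is done.

```bash
ls; mkdir -p pics
python3 - <<'E'
from bench import env, optics
import cv2
for n in("scene","top"):
    s=optics.snapshot(n); cv2.imwrite(f"pics/{n}0.png",s["pixels"][...,::-1])
    print(n,s["fovy"],s["cx"],s["cy"],s["rvec"],s["tvec"])
print(env.state(),env.hold_point_z)
E
```

```text
pics
scene 54.30355158670439 256.94032150805634 188.96580324872528 [ 0.80948201 -2.25030967  1.38194755] [0.49116654 0.22156706 0.5822692 ]
top 55.20560159492422 256.1769196211162 199.65685807066836 [ 2.13928706 -2.15148414  0.18069347] [0.02582136 0.60772357 0.81407756]
{'time_s': 0.1, 'joints': array([-1.24273334e+00,  9.18170926e-02,  1.23179757e+00,  3.16107615e-05,
        1.81980483e+00, -5.66862155e-02]), 'dq': array([-0.00010985, -0.00286696, -0.0013867 , -0.00075007, -0.00017989,
       -0.00046308]), 'joint_torque': array([ 2.33295999e-03, -4.60216820e+01, -4.19218719e+01, -2.17546182e-05,
        1.06772332e-02,  8.03747042e-06]), 'eef_pos': array([ 0.22512759, -0.55588202,  0.23022574]), 'orientation': array([-9.07098161e-04,  9.81551850e-01,  1.91193960e-01, -1.08380079e-04]), 'force': array([-0.35981113,  0.54895366,  0.63769848]), 'torque': array([ 0.03244851, -0.01888407,  0.02719893]), 'gripper_force': 0.0, 'grip_width': 0.08562562175655385} -0.0187
```

View pics/scene0.png

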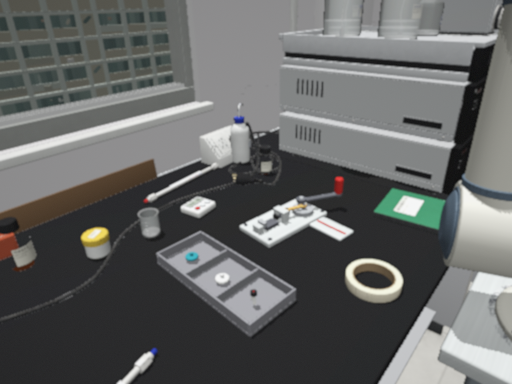

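View pics/top0.png

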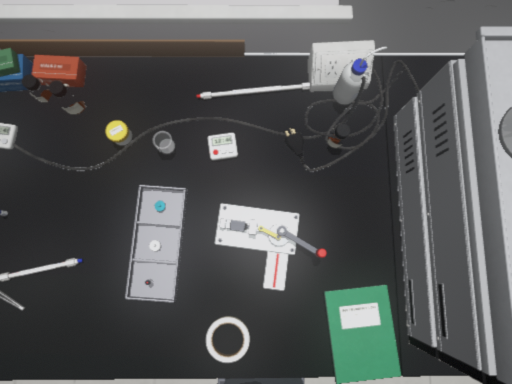

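The scene view shows the bin with the teal filter, white filter (222,279) and vial. In the top view, the bin is centred near (157,244), with the white filter in the middle cell at (155,246). The clamp base is near (258,228), with its V jaw to the left, the pivot at about (282,232), the knob at (322,253) and the red line at (277,270).

```bash
cat > h.py <<'E'
from bench import env, optics
import cv2, numpy as np
def cam(n):
    s=optics.snapshot(n); s["f"]=s["pixels"].shape[0]/2/np.tan(np.radians(s["fovy"])/2); s["R"]=cv2.Rodrigues(np.array(s["rvec"]))[0]
    s["hsv"]=cv2.cvtColor(s["pixels"],cv2.COLOR_RGB2HSV); return s
def ray(s,u,v):
    return -s["R"].T@s["tvec"], s["R"].T@np.array([(u-s["cx"])/s["f"],(v-s["cy"])/s["f"],1])
def onz(s,u,v,z):
    c,d=ray(s,u,v); return c+d*(z-c[2])/d[2]
def proj(s,p):
    q=s["R"]@np.array(p)+s["tvec"]; return s["f"]*q[:2]/q[2]+[s["cx"],s["cy"]]
def two(a,ua,b,ub):
    (c,d),(e,g)=ray(a,*ua),ray(b,*ub); t=np.linalg.lstsq(np.c_[d,-g],e-c,rcond=None)[0]
    p,q=c+t[0]*d,e+t[1]*g; return (p+q)/2,np.linalg.norm(p-q)
def blobs(m,amin=8):
    n,l,st,ce=cv2.connectedComponentsWithStats(m.astype(np.uint8)); return [(st[i].tolist(),ce[i].round(1).tolist()) for i in range(1,n) if st[i,4]>=amin]
E
python3 - <<'E'
from h import *
T=cam("top");S=cam("scene")
print(-T["R"].T@T["tvec"],-S["R"].T@S["tvec"])
for s in(T,S):
    h,sa,v=[s["hsv"][...,i].astype(int) for i in range(3)]
    print("red",blobs(((h<6)|(h>174))&(sa>150)&(v>80)))
    print("white",blobs((sa<25)&(v>190),10))
    print("teal",blobs((h>85)&(h<100)&(sa>120)))
big=cv2.resize(T["pixels"][190:310,120:340],None,fx=3.6,fy=3.6,interpolation=cv2.INTER_CUBIC)
cv2.imwrite("pics/crop.png",big[...,::-1])
big=cv2.resize(S["pixels"][165:255,230:365],None,fx=5.5,fy=5.5,interpolation=cv2.INTER_CUBIC)
cv2.imwrite("pics/crop2.png",big[...,::-1])
E
```

```text
[0.47374724 0.0328399  0.89844424] [0.09536975 0.63397097 0.46728939]
red [([197, 94, 3, 4, 8], [198.0, 95.8]), ([214, 151, 3, 3, 8], [215.1, 151.9]), ([318, 249, 8, 8, 28], [321.8, 252.6])]
white [([0, 0, 352, 18, 6110], [176.4, 8.5]), ([482, 28, 30, 7, 182], [497.0, 31.1]), ([313, 41, 151, 36, 1631], [350.1, 54.1]), ([484, 42, 28, 256, 3129], [501.5, 128.1]), ([245, 53, 19, 2, 37], [254.2, 53.5]), ([275, 53, 34, 2, 68], [291.5, 53.5]), ([316, 71, 3, 8, 22], [316.9, 74.2]), ([201, 83, 109, 14, 327], [254.7, 89.6]), ([465, 104, 23, 207, 757], [476.1, 210.8]), ([0, 124, 14, 23, 157], [6.1, 136.4]), ([110, 126, 12, 9, 57], [115.6, 129.9]), ([209, 133, 28, 26, 517], [222.7, 145.5]), ([152, 193, 31, 32, 607], [169.7, 209.5]), ([422, 192, 2, 7, 10], [422.7, 195.3]), ([215, 204, 84, 86, 3295], [260.0, 236.2]), ([423, 205, 2, 8, 12], [423.7, 208.8]), ([424, 217, 2, 10, 14], [424.7, 221.8]), ([147, 228, 32, 33, 808], [163.3, 243.1]), ([280, 228, 4, 5, 16], [281.5, 230.0]), ([425, 230, 2, 10, 15], [425.7, 234.5]), ([426, 243, 7, 76, 114], [429.1, 278.3]), ([9, 260, 68, 17, 223], [43.5, 267.7]
[... 669 characters left out ...]
, 164.3]), ([148, 167, 63, 33, 192], [177.7, 182.9]), ([460, 186, 52, 53, 1647], [483.6, 217.8]), ([181, 197, 33, 17, 304], [197.6, 205.2]), ([394, 196, 30, 20, 387], [408.5, 205.5]), ([274, 200, 23, 14, 139], [285.5, 206.3]), ([240, 206, 113, 38, 1428], [294.8, 225.6]), ([289, 210, 5, 7, 21], [290.9, 213.8]), ([90, 231, 10, 6, 33], [94.2, 233.5]), ([346, 259, 57, 36, 603], [374.4, 277.6]), ([214, 272, 16, 11, 133], [221.7, 277.1]), ([470, 272, 42, 24, 714], [491.0, 284.0]), ([380, 308, 55, 76, 963], [407.2, 347.9]), ([397, 327, 68, 57, 1844], [428.9, 364.2]), ([442, 330, 70, 54, 1541], [480.2, 356.8]), ([117, 352, 35, 32, 218], [136.1, 367.4])]
teal [([186, 253, 12, 8, 76], [191.3, 256.3])]
```

View pics/crop.png

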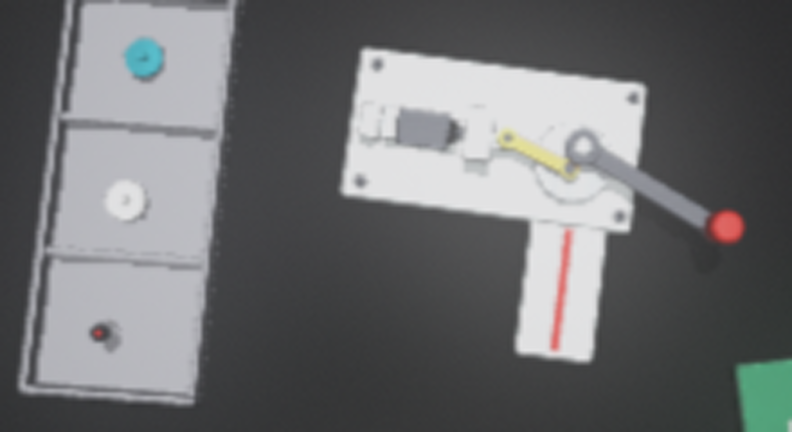

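View pics/crop2.png

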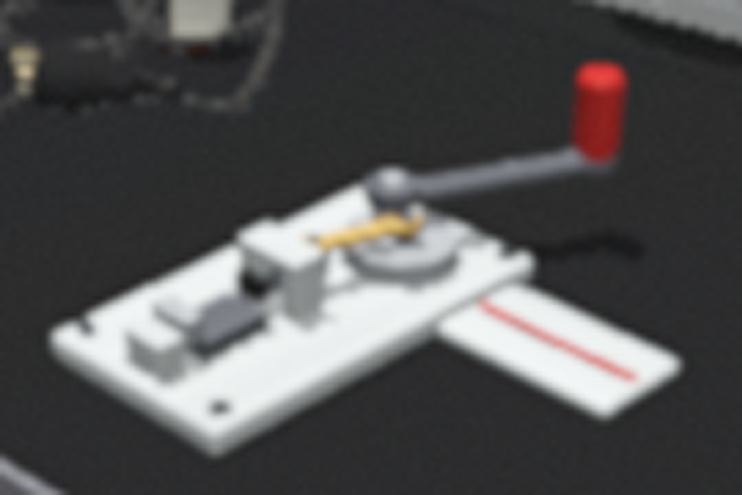

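The crops show the base corners, in crop pixels, at (364,48), (646,84), (630,231) and (342,194). The dark seat spans about x 397–453, y 109–150. The hub is at (583,148), the knob top at (727,226) and the white filter at (126,201).

Run:
```python
from h import *
T=cam("top");S=cam("scene")
C=lambda x,y:((x+.5)/3.6-.5+120,(y+.5)/3.6-.5+190)
c=[onz(T,*C(*p),.012)[:2] for p in[(364,48),(646,84),(630,231),(342,194)]]
print(np.round(c,4)); 
print("len",[round(np.linalg.norm(c[i]-c[(i+1)%4]),4) for i in range(4)])
ctr=np.mean(c,axis=0); ydir=(c[0]+c[3]-c[1]-c[2]); ydir/=np.linalg.norm(ydir); xdir=np.array([ydir[1],-ydir[0]])
print("ctr",ctr,"y",ydir,"x",xdir,np.degrees(np.arctan2(xdir[1],xdir[0])))
k,e=two(T,(321.8,252.6),S,(338.5,184.3)); print("knob2",k,e,onz(T,321.8,252.6,.08))
h=onz(T,*C(583,148),.049); print("hub",h, "lever len",np.linalg.norm(onz(T,321.8,252.6,.08)[:2]-h[:2]))
def loc(p): d=p[:2]-ctr; return np.round([d@xdir,d@ydir],4)
print("hub loc",loc(h),"knob loc",loc(onz(T,321.8,252.6,.08)))
# dark seat: gray value mask
h_,sa,v=[T["hsv"][...,i].astype(int) for i in range(3)]
for p in [(397,129),(453,132),(425,109),(425,150)]: print("seat",p,loc(onz(T,*C(*p),.022)))
print(v[216:236,226:252])
w=[b for b in blobs((h_>=0)&(sa<25)&(v>215),6) if 148<b[1][0]<162]; print(w)
f=onz(T,*C(126,201),.017); print("white",f,two(T,C(126,201),S,(221.7,278.5)))
b=[onz(T,*C(*p),.026) for p in[(66,-10),(236,0),(194,403),(20,390)]]
print("bin part",np.round(b,4), "teal",onz(T,159.6,205.7,.017))
```

```text
[[ 0.6057  0.1084]
 [ 0.5802 -0.0823]
 [ 0.4819 -0.0692]
 [ 0.5075  0.1221]]
len [np.float64(0.1923), np.float64(0.0991), np.float64(0.193), np.float64(0.0991)]
ctr [0.54382386 0.01976234] y [0.13267796 0.9911592 ] x [ 0.9911592  -0.13267796] -7.6243688442119995
knob2 [ 0.484011   -0.12466636  0.0626357 ] 0.0005748172036770967 [ 0.48355362 -0.12153604  0.08      ]
hub [ 0.53453653 -0.03590162  0.049     ] lever len 0.09966197545965019
hub loc [-0.0018 -0.0564] knob loc [-0.041 -0.148]
seat (397, 129) [-0.0028  0.0656]
seat (453, 132) [-0.      0.0285]
seat (425, 109) [0.0128 0.049 ]
seat (425, 150) [-0.0142  0.0453]
[[226 226 226 226 226 226 226 226 226 226 226 226 226 226 226 227 227 227
  227 227 227 227 227 227 227 227]
 [226 226 226 227 226 226 226 226 226 226 226 226 227 227 226 227 227 226
  227 227 227 227 227 227 227 227]
 [225 226 226 226 226 224 225 226 227 227 226 226 227 227 226 227 227 227
  227 227 227 227 227 227 226 226]
 [211 220 222 221 218 205 209 222 223 223 223 224 225 224 225 227 227 227
  227 227 227 227 227 225 222 215]
 [196 222 225 223 210 172 176 186 190 18
[... 1315 characters left out ...]
20 220 219 217 208 190 187
  192 198 209 219 215 225 227 227]
 [226 226 226 226 227 226 227 227 227 227 226 226 226 226 226 224 221 220
  220 221 222 218 204 213 222 223]
 [226 226 226 227 227 226 226 226 227 227 227 226 227 227 227 226 227 226
  227 227 226 224 209 180 175 171]
 [226 226 226 226 226 227 226 227 227 227 227 227 227 227 227 227 227 227
  227 227 227 226 216 191 187 185]]
[([150, 241, 9, 10, 66], [154.0, 245.0])]
white [0.50362303 0.26397181 0.017     ] (array([0.50387717, 0.26535805, 0.01199112]), np.float64(0.00021881209100041289))
bin part [[0.6438 0.3068 0.026 ]
 [0.6365 0.193  0.026 ]
 [0.375  0.2137 0.026 ]
 [0.3839 0.3247 0.026 ]] teal [0.59899637 0.25548925 0.017     ]
```

```bash
cat >> h.py <<'E'
def rows(wps):
    "world waypoints -> travel cm in the present tool axes"
    s=env.state(); w,x,y,z=s["orientation"]; from_=s["eef_pos"]
    from scipy.spatial.transform import Rotation as Ro
    R=Ro.from_quat([x,y,z,w]).as_matrix()
    print("y yaw",np.degrees(np.arctan2(R[1,1],R[0,1])),"tilt",R[2,2])
    for p in wps: print(p,np.round(R.T@(np.array(p)-from_)*100,2))
E
python3 -c "
from h import *
rows([(.20,-.45,.25),(.22,-.29,.25),(.37,-.08,.25),(.5036,.264,.15)])"
```

```text
y yaw -67.95428581661903 tilt -0.9999997528532723
(0.2, -0.45, 0.25) [  1.65 -10.78  -1.9 ]
(0.22, -0.29, 0.25) [  9.51 -24.86  -1.89]
(0.37, -0.08, 0.25) [ 31.29 -38.69  -1.88]
(0.5036, 0.264, 0.15) [ 56.59 -65.55   8.14]
```

```bash
python3 -m jog '[{"travel":[0.8,-5.4,-1],"roll":0,"jaw":100},{"travel":[1.65,-10.8,-1.9],"roll":0,"jaw":100},{"travel":[4.3,-15.5,-1.9],"roll":0,"jaw":100},{"travel":[6.9,-20.2,-1.9],"roll":0,"jaw":80},{"travel":[9.5,-24.9,-1.9],"roll":0,"jaw":60},{"travel":[14,-27.7,-1.9],"roll":-10,"jaw":44},{"travel":[18.2,-30.4,-1.9],"roll":-20,"jaw":44},{"travel":[22.6,-33.2,-1.9],"roll":-30,"jaw":44},{"travel":[27,-35.9,-1.9],"roll":-40,"jaw":44},{"travel":[31.3,-38.7,-1.9],"roll":-50,"jaw":44},{"travel":[35.5,-43.2,-1],"roll":-60,"jaw":44},{"travel":[39.7,-47.6,0],"roll":-60.4,"jaw":44},{"travel":[44,-52,1],"roll":-60.4,"jaw":44},{"travel":[48.2,-56.5,3],"roll":-60.4,"jaw":44},{"travel":[52.4,-61,5.5],"roll":-60.4,"jaw":44},{"travel":[56.6,-65.5,8.1],"roll":-60.4,"jaw":44},{"travel":[56.6,-65.5,8.1],"roll":-60.4,"jaw":44},{"travel":[56.6,-65.5,8.1],"roll":-60.4,"jaw":44},{"travel":[56.6,-65.5,8.1],"roll":-60.4,"jaw":44},{"travel":[56.6,-65.5,8.1],"roll":-60.4,"jaw":44}]'
python3 -c "
from h import *
rows([(.5036,.2645,.06),(.5036,.2645,.0065)])
S=cam('scene')
big=cv2.resize(S['pixels'][140:340,120:360],None,fx=3,fy=3,interpolation=cv2.INTER_CUBIC)
cv2.imwrite('pics/a.png',big[...,::-1])"
```

```text
time_s: 2.8
eef_pos: [0.5044, 0.2624, 0.1519]
orientation: [0.0, 0.753, 0.658, 0.001]
force: [0.2, -0.3, -1.0]
grip_width: 0.0374
gripper_force: 0.0
y yaw -7.646487127023186 tilt -0.999996735802783
(0.5036, 0.2645, 0.06) [ 0.19 -0.13  9.19]
(0.5036, 0.2645, 0.0065) [ 0.18 -0.14 14.54]
```

```bash
python3 -m jog '[{"travel":[0.2,-0.1,4],"roll":0,"jaw":44},{"travel":[0.2,-0.1,8],"roll":0,"jaw":44},{"travel":[0.2,-0.1,10],"roll":0,"jaw":44},{"travel":[0.2,-0.1,10],"roll":0,"jaw":44},{"travel":[0.2,-0.1,10],"roll":0,"jaw":44}]'
python3 -c "
from h import *
rows([(.5036,.2645,.0065)])
S=cam('scene')
big=cv2.resize(S['pixels'][180:340,130:330],None,fx=3.7,fy=3.7,interpolation=cv2.INTER_CUBIC)
cv2.imwrite('pics/a.png',big[...,::-1])"
```

```text
time_s: 3.48
eef_pos: [0.5043, 0.2659, 0.0524]
orientation: [0.0, 0.752, 0.659, 0.001]
force: [-0.4, 0.1, 0.7]
grip_width: 0.0375
gripper_force: 0.0
y yaw -7.565630512586499 tilt -0.999995217797951
(0.5036, 0.2645, 0.0065) [-0.15 -0.06  4.59]
```

View pics/a.png

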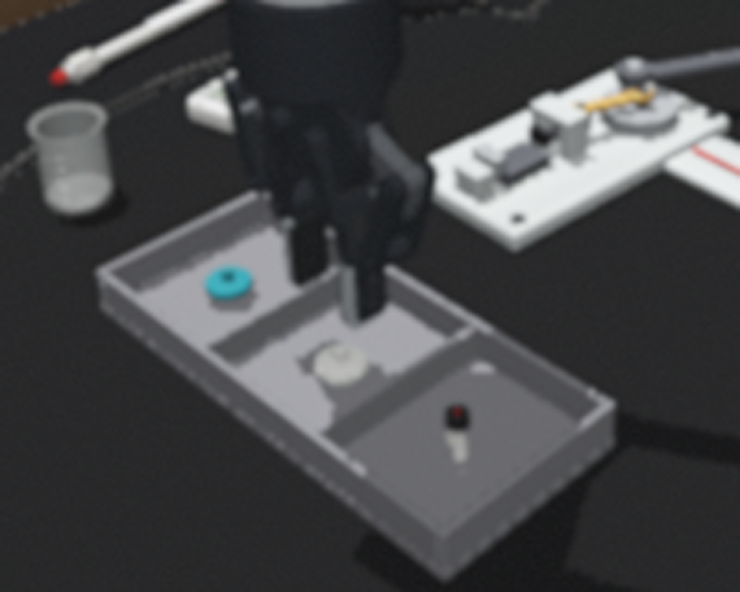

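The picture shows the half-open fingers over the middle cell and the white filter below at crop (340,362). The cell walls are clear.

```bash
python3 -m jog '[{"travel":[-0.1,-0.1,2],"roll":0,"jaw":44},{"travel":[-0.1,-0.1,4],"roll":0,"jaw":44},{"travel":[-0.1,-0.1,4.5],"roll":0,"jaw":44},{"travel":[-0.1,-0.1,4.5],"roll":0,"jaw":44},{"travel":[-0.1,-0.1,4.5],"roll":0,"jaw":44}]'
```

```text
time_s: 4.15
eef_pos: [0.5032, 0.2643, 0.0038]
orientation: [0.001, 0.752, 0.659, 0.001]
force: [6.2, 0.1, -2.2]
grip_width: 0.0376
gripper_force: 3.1
```

```bash
python3 -m jog '[{"travel":[0,0.2,-0.2],"roll":0,"jaw":42},{"travel":[0,0.2,-0.2],"roll":0,"jaw":42},{"travel":[0,0.2,-0.2],"roll":0,"jaw":42}]'; python3 -c "
from bench import env
for i in range(3): s=env.state(); print(s['eef_pos'],s['force'])"
```

```text
time_s: 4.53
eef_pos: [0.5038, 0.2644, 0.0068]
orientation: [-0.0, 0.752, 0.659, -0.0]
force: [0.9, -0.3, 0.3]
grip_width: 0.036
gripper_force: 0.0
[0.50377052 0.26436736 0.00679087] [ 0.91208344 -0.26406855  0.25276261]
[0.50377052 0.26436736 0.00679087] [ 0.91208344 -0.26406855  0.25276261]
[0.50377052 0.26436736 0.00679087] [ 0.91208344 -0.26406855  0.25276261]
```

Contact cleared, so I'll grip and lift slightly.

```bash
python3 -m jog '[{"travel":[0,0,0],"roll":0,"jaw":20},{"travel":[0,0,0],"roll":0,"jaw":10},{"travel":[0,0,0],"roll":0,"jaw":10},{"travel":[0,0,0],"roll":0,"jaw":10},{"travel":[0,0,0],"roll":0,"jaw":10},{"travel":[0,0,0],"roll":0,"jaw":10},{"travel":[0,0,-3],"roll":0,"jaw":10},{"travel":[0,0,-7],"roll":0,"jaw":10},{"travel":[0,0,-7],"roll":0,"jaw":10},{"travel":[0,0,-7],"roll":0,"jaw":10}]'
python3 -c "
from h import *
rows([(.5501,.0669,.076),(.5501,.0669,.03),(.5501,.0669,.025)])"
```

```text
time_s: 5.78
eef_pos: [0.5039, 0.2643, 0.0766]
orientation: [-0.0, 0.752, 0.659, -0.0]
force: [-0.4, 0.2, -0.4]
grip_width: 0.0238
gripper_force: 58.9
y yaw -7.555510644099282 tilt -0.9999997451176205
(0.5501, 0.0669, 0.076) [-18.96   7.18   0.07]
(0.5501, 0.0669, 0.03) [-18.95   7.18   4.67]
(0.5501, 0.0669, 0.025) [-18.95   7.18   5.17]
```

```bash
python3 -m jog '[{"travel":[-4.5,1.5,0],"roll":0,"jaw":10},{"travel":[-9,3.5,0],"roll":0,"jaw":10},{"travel":[-13.5,5.5,0],"roll":0,"jaw":10},{"travel":[-17,6.5,0],"roll":0,"jaw":10},{"travel":[-19,7.2,0],"roll":0,"jaw":10},{"travel":[-19,7.2,0],"roll":0,"jaw":10},{"travel":[-19,7.2,0],"roll":0,"jaw":10}]'
python3 -c "
from h import *
rows([(.5501,.0669,.03)])
S=cam('scene');T=cam('top')
e=env.state()['eef_pos']
print(proj(S,e),proj(S,e+[0,0,.007]),proj(T,e))
A=cv2.resize(S['pixels'][150:260,220:330],None,fx=5,fy=5,interpolation=cv2.INTER_CUBIC)
cv2.imwrite('pics/b.png',A[...,::-1])"
```

```text
time_s: 6.65
eef_pos: [0.5498, 0.0671, 0.0761]
orientation: [-0.001, 0.752, 0.659, -0.001]
force: [0.1, 0.0, -0.3]
grip_width: 0.0235
gripper_force: 58.9
y yaw -7.545264111902566 tilt -0.9999977752523724
(0.5501, 0.0669, 0.03) [-0.02  0.04  4.61]
[268.89469583 200.47725613] [268.87944881 197.66408307] [236.34655036 223.19812334]
```

View pics/b.png

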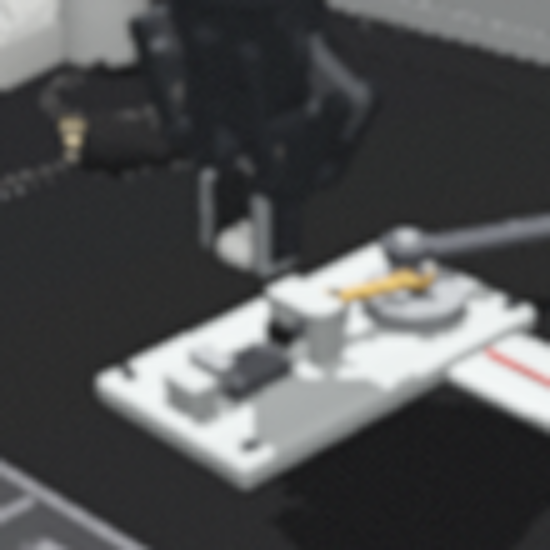

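The filter is held at crop (236,242) between the fingers, over the clamp and close to the projected TCP at (244,252). Next I'll check its front rim for the offset along tool x.

```bash
python3 -c "
from h import *
S=cam('scene')
e=env.state()['eef_pos']
xd=np.array([.132,.991,0]);yd=np.array([.991,-.132,0])
print('seat pred',proj(S,[.5507,.0713,.022]))
for off in(-.006,-.003,0,.003,.006):
    P=[]
    for z in(-.0028,.009):
        P.append(np.array([proj(S,e+off*xd+[0,0,z]+.013*(np.cos(a)*xd+np.sin(a)*yd)) for a in np.linspace(-.8,.8,33)]))
    print(off,'bottom rim max row',P[0][:,1].max().round(2),'at col',P[0][P[0][:,1].argmax(),0].round(1),'cols at front',P[0][16])
print(S['pixels'][190:208,258:280].max(2))
"
```

```text
seat pred [267.74452412 222.32514825]
-0.006 bottom rim max row 203.43 at col 270.8 cols at front [266.55750289 202.56468783]
-0.003 bottom rim max row 203.89 at col 269.8 cols at front [265.5627435  203.02202289]
0 bottom rim max row 204.35 at col 268.8 cols at front [264.56364392 203.48135333]
0.003 bottom rim max row 204.82 at col 267.8 cols at front [263.56017568 203.94269224]
0.006 bottom rim max row 205.29 at col 266.8 cols at front [262.55231005 204.40605281]
[[ 45  60  91  93  66  39  33  34  35  32  32  56  96 115 109  82  50  35
   37  36  38  39]
 [ 44  59  91  94  66  37  34  32  33  32  31  54  95 120 120  94  53  37
   41  41  37  40]
 [ 44  59  91  94  66  40  33  31  31  31  31  52  95 119 121  97  55  37
   39  43  41  41]
 [ 45  59  92  93  66  38  33  32  33  45  65  75  98 118 120  96  55  38
   40  42  42  42]
 [ 44  59  92  94  66  37  33  50  70  95 125 125 114 119 121  96  54  38
   40  41  41  42]
 [ 44  59  91  93  65  48  74 106 133 146 159 148 123 121 120  96  54  38
   41  42  40  41]
 [ 43  59  90  92  70  89 134 160 172 171 167 150 123 120 120  96  56  
[... 345 characters left out ...]
7 164 129 121 120  96  54  37
   40  42  42  40]
 [ 44  44  46  42  47  70 106 134 153 167 171 151 123 119 121  98  60  47
   51  60  58  50]
 [ 44  43  44  44  44  47  63  86 107 130 140 126 111 118 122 108  86  75
   81  83  69  50]
 [ 46  45  44  45  44  43  43  52  62  82  96  89  90 107 120 117 106  94
   84  76  60  46]
 [ 43  44  45  44  44  44  43  44  43  49  54  55  62  84 100 106  96  80
   67  75  88  80]
 [ 44  45  45  45  45  45  43  44  43  44  45  42  46  56  67  71  67  80
  115 149 169 163]
 [ 46  45  44  44  43  45  44  44  46  44  44  44  44  43  50  76 113 154
  193 215 223 220]
 [ 45  44  43  44  45  44  45  44  44  44  44  43  44  43  65 129 184 214
  230 239 241 241]]
```

```bash
python3 -c "
from h import *
S=cam('scene')
o=np.array([.5507,.0713,0]);xd=np.array([.991,-.133,0]);yd=np.array([.133,.991,0])
k=14
A=cv2.resize(S['pixels'][208:246,242:298],None,fx=k,fy=k,interpolation=cv2.INTER_CUBIC)[...,::-1].copy()
def pt(x,y,z): q=proj(S,o+x*xd+y*yd+[0,0,z]); return tuple(int(v) for v in ((q-[242,208]+.5)*k))
for x,y,z,c in [(-.012,-.023,.022,(0,0,255)),(.012,-.023,.022,(0,0,255)),(-.012,.013,.022,(0,0,255)),(.012,.013,.022,(0,0,255)),(0,0,.022,(0,255,0)),(-.012,-.023,.012,(255,0,0)),(-.012,.013,.012,(255,0,0)),(-.011,.013,.035,(0,255,255)),(.011,.013,.035,(0,255,255)),(-.008,-.022,.033,(255,0,255)),(.008,-.022,.033,(255,0,255))]:
    cv2.circle(A,pt(x,y,z),4,c,-1)
cv2.imwrite('pics/c.png',A); print(A.shape)"
```

```text
(532, 784, 3)
```

View pics/c.png

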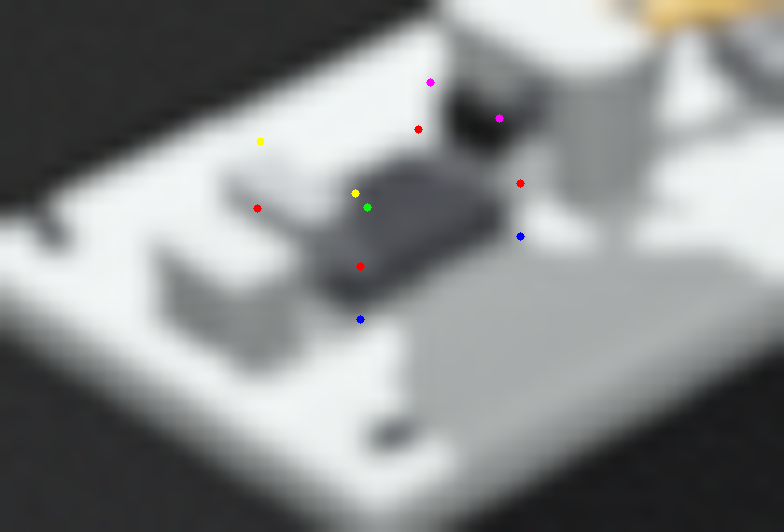

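The overlay shows the predicted seat points lying about 1 px right of and below the dark block. I'll check the base corners in both views to see whether that is calibration or a real offset.

```bash
python3 -c "
from h import *
S=cam('scene');T=cam('top')
ctr=np.array([.5438,.0198,0]);xd=np.array([.991,-.133,0]);yd=np.array([.133,.991,0])
h,sa,v=[S['hsv'][...,i].astype(int) for i in range(3)]
m=((v>110)&(sa<40)).astype(np.uint8)
sub=np.zeros_like(m);sub[195:250,235:358]=m[195:250,235:358]
c=max(cv2.findContours(sub,0,2)[0],key=cv2.contourArea)[:,0]
print('left',c[c[:,0].argmin()],'bottom',c[c[:,1].argmax()],'wing tip right',c[c[:,0].argmax()])
for n,p in dict(c_px=(.05,.097,.012),c_mx=(-.05,.097,.012),c_mxb=(-.05,.097,0),c_pxb=(.05,.097,0),c_r=(-.05,-.097,.012)).items(): print(n,proj(S,ctr+p[0]*xd+p[1]*yd+[0,0,p[2]]).round(1))
print('knob pred',proj(S,[.4836,-.1215,.0615]))
def loc(q): d=q-ctr; return (np.array([d@xd,d@yd])*1000).round(1)
print('pad face',loc(onz(T,243.7,226,.033)),'seat V end',loc(onz(T,229.6,226,.022)))
print('seat side rows at col 235:',loc(onz(T,236,219.7,.022)),loc(onz(T,236,230.5,.012)),loc(onz(T,236,229,.022)))
print(T['pixels'][214:236,233:240].max(2)); print(v[222:233,262:282])
"
```

```text
left [239 225] bottom [267 246] wing tip right [353 231]
c_px [238.5 225. ]
c_mx [268.7 243.1]
c_mxb [268.7 247.8]
c_pxb [238.7 229.4]
c_r [326.6 211.2]
knob pred [338.09047072 185.20194129]
pad face [-0.7 32.4] seat V end [-4.1 66.2]
seat side rows at col 235: [12.8 53. ] [-12.2  50.1] [-9.3 50. ]
[[207 207 207 207 206 206 206]
 [205 205 204 204 204 204 203]
 [203 202 202 201 202 201 201]
 [200 199 199 199 199 198 198]
 [197 196 196 196 196 195 195]
 [193 193 192 192 192 192 192]
 [190 189 189 189 189 189 188]
 [187 186 186 186 185 185 184]
 [183 182 182 182 182 181 181]
 [177 177 177 176 176 176 175]
 [171 172 171 170 170 170 170]
 [166 165 165 164 164 164 163]
 [160 159 158 158 157 157 156]
 [152 152 151 151 150 149 149]
 [142 142 141 140 140 139 139]
 [132 131 130 130 129 128 128]
 [124 123 122 121 120 119 119]
 [131 128 116 110 109 111 111]
 [113 112 110 109 111 113 121]
 [111 112 115 121 131 135 147]
 [132 139 143 147 148 133 119]
 [130 124 117 112 108  99  96]]
[[199 211 210 192 152 107  87  85  86  87  87  87  86  86  85  99 141 180
  204 195]
 [166 182 184 163 126  96  87  87  87  87  87  85  83  77  71  85 143 199
  227 226]
 [150 140 135 123 110  97  88  87  86  85  82  78  73  69  72  95 145 197
  227 235]
 [184 145 119 110 110 104  92  86  83  78  74  70  74  86 107 132 155 179
  202 214]
 [193 151 119 105 102 103  95  81  73  70  74  87 107 131 149 161 168 172
  178 183]
 [168 136 109  90  82  88  85  74  73  78 103 130 149 162 169 172 173 173
  173 173]
 [142 130 109  85  68  69  74  79  96 113 138 160 170 172 173 173 174 173
  173 173]
 [139 145 137 115  91  81  96 112 134 150 162 171 174 174 174 173 174 173
  173 172]
 [142 158 163 153 135 126 148 166 170 170 172 174 174 174 173 173 173 172
  172 172]
 [142 162 178 178 173 178 202 215 201 180 174 174 173 173 173 172 172 172
  172 171]
 [145 169 198 204 209 220 233 236 215 184 173 173 173 172 172 172 172 171
  171 171]]
```

```bash
python3 -m jog '[{"travel":[0.07,0.03,2.5],"roll":0,"jaw":10},{"travel":[0.07,0.03,4.2],"roll":0,"jaw":10},{"travel":[0.07,0.03,4.8],"roll":0,"jaw":10},{"travel":[0.07,0.03,4.9],"roll":0,"jaw":10},{"travel":[0.07,0.03,4.9],"roll":0,"jaw":10},{"travel":[0.07,0.03,4.9],"roll":0,"jaw":10}]'
```

```text
time_s: 7.7
eef_pos: [0.5514, 0.0673, 0.0291]
orientation: [0.0, 0.752, 0.659, 0.001]
force: [-0.4, -0.2, 0.2]
grip_width: 0.0236
gripper_force: 58.9
```

```bash
python3 -m jog '[{"travel":[0,0,0.1],"roll":0,"jaw":10},{"travel":[0,0,0.15],"roll":0,"jaw":10},{"travel":[0,0,0.15],"roll":0,"jaw":10}]'
```

```text
time_s: 8.07
eef_pos: [0.5508, 0.0672, 0.0267]
orientation: [-0.0, 0.752, 0.659, -0.0]
force: [-0.0, 0.3, -0.7]
grip_width: 0.0235
gripper_force: 58.9
```

```bash
python3 -m jog '[{"travel":[0,0,0.1],"roll":0,"jaw":10},{"travel":[0,0,0.15],"roll":0,"jaw":10},{"travel":[0,0,0.15],"roll":0,"jaw":10}]'
```

```text
time_s: 8.45
eef_pos: [0.5509, 0.0673, 0.0253]
orientation: [-0.0, 0.752, 0.659, -0.0]
force: [-0.0, -0.1, 0.3]
grip_width: 0.0234
gripper_force: 59.0
```

```bash
python3 -m jog '[{"travel":[0,0,0.05],"roll":0,"jaw":10},{"travel":[0,0,0.1],"roll":0,"jaw":10},{"travel":[0,0,0.1],"roll":0,"jaw":10}]'
```

```text
time_s: 8.82
eef_pos: [0.5509, 0.0673, 0.0253]
orientation: [0.0, 0.752, 0.659, 0.0]
force: [-3.5, -0.4, 6.1]
grip_width: 0.0237
gripper_force: 59.4
```

```bash
python3 -m jog '[{"travel":[0,0,0.05],"roll":0,"jaw":10},{"travel":[0,0,0.1],"roll":0,"jaw":10},{"travel":[0,0,0.1],"roll":0,"jaw":10}]'
```

```text
time_s: 9.2
eef_pos: [0.5509, 0.0673, 0.0253]
orientation: [0.0, 0.752, 0.659, 0.0]
force: [-5.7, -1.3, 11.1]
grip_width: 0.0235
gripper_force: 59.8
```

It is seated: contact came at TCP z = 25.3 mm. Now I'll relieve the load, release and rise.

```bash
python3 -m jog '[{"travel":[0,0,-0.1],"roll":0,"jaw":10},{"travel":[0,0,-0.1],"roll":0,"jaw":30},{"travel":[0,0,-0.1],"roll":0,"jaw":46},{"travel":[0,0,-0.1],"roll":0,"jaw":46},{"travel":[0,0,-0.1],"roll":0,"jaw":46},{"travel":[0,0,-0.1],"roll":0,"jaw":46},{"travel":[0,0,-3],"roll":0,"jaw":46},{"travel":[0,0,-7],"roll":0,"jaw":46},{"travel":[0,0,-11],"roll":0,"jaw":46},{"travel":[0,0,-11],"roll":0,"jaw":46},{"travel":[0,0,-11],"roll":0,"jaw":46}]'
python3 -c "
from h import *
S=cam('scene')
A=cv2.resize(S['pixels'][170:250,230:345],None,fx=6,fy=6,interpolation=cv2.INTER_CUBIC)
cv2.imwrite('pics/d.png',A[...,::-1])
rows([(.4836,-.1215,.135),(.4836,-.1215,.048)])"
```

```text
time_s: 10.58
eef_pos: [0.5507, 0.0673, 0.1326]
orientation: [-0.0, 0.752, 0.659, -0.0]
force: [-0.3, 0.4, -0.4]
grip_width: 0.0386
gripper_force: 0.0
y yaw -7.551168384450154 tilt -0.9999974655738934
(0.4836, -0.1215, 0.135) [-19.58  -4.13  -0.31]
(0.4836, -0.1215, 0.048) [-19.58  -4.11   8.39]
```

View pics/d.png

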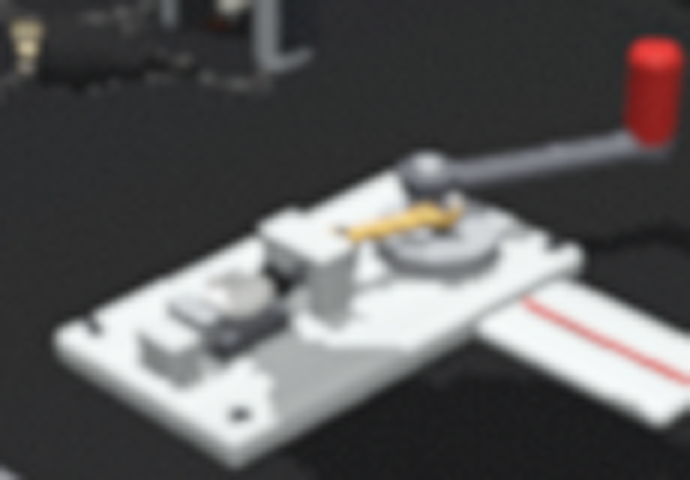

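The filter stands upright on the seat at crop (243,293), with the lever still at rest. Next I move to the knob.

```bash
python3 -m jog '[{"travel":[-5,-1,-0.2],"roll":8,"jaw":46},{"travel":[-10,-2.1,-0.2],"roll":16,"jaw":46},{"travel":[-15,-3.1,-0.2],"roll":23.4,"jaw":46},{"travel":[-19.6,-4.1,-0.2],"roll":23.4,"jaw":46},{"travel":[-19.6,-4.1,-0.2],"roll":23.4,"jaw":46},{"travel":[-19.6,-4.1,-0.2],"roll":23.4,"jaw":46},{"travel":[-19.6,-4.1,3],"roll":23.4,"jaw":46},{"travel":[-19.6,-4.1,6],"roll":23.4,"jaw":46},{"travel":[-19.6,-4.1,8.1],"roll":23.4,"jaw":46},{"travel":[-19.6,-4.1,8.1],"roll":23.4,"jaw":46},{"travel":[-19.6,-4.1,8.1],"roll":23.4,"jaw":46}]'
```

```text
time_s: 12.0
eef_pos: [0.4851, -0.121, 0.0531]
orientation: [0.0, 0.87, 0.493, 0.0]
force: [0.7, 0.0, 0.3]
grip_width: 0.0392
gripper_force: 0.0
```

```bash
python3 -m jog '[{"travel":[0,0,0.2],"roll":0,"jaw":20},{"travel":[0,0,0.2],"roll":0,"jaw":8},{"travel":[0,0,0.2],"roll":0,"jaw":3},{"travel":[0,0,0.2],"roll":0,"jaw":3},{"travel":[0,0,0.2],"roll":0,"jaw":3},{"travel":[0,0,0.2],"roll":0,"jaw":3}]'
python3 -c "
from h import *
s=env.state(); print(s['joints'])
rows([(.4836,-.1215,.05)])
P=np.array([.5348,-.0359]); k=s['eef_pos'][:2]; d=k-P; print('r',np.linalg.norm(d),np.degrees(np.arctan2(d[1],d[0])))
a0=np.arctan2(d[1],d[0]); end=np.radians(172.4-360)
print('swing',np.degrees(a0-end)); r=np.linalg.norm(d)
rows([(*(P+r*np.array([np.cos(a),np.sin(a)])),s['eef_pos'][2]) for a in np.linspace(a0,end,14)])
"
```

```text
time_s: 12.75
eef_pos: [0.4848, -0.1212, 0.0518]
orientation: [-0.0, 0.87, 0.493, 0.001]
force: [-3.4, 3.0, 4.9]
grip_width: 0.018
gripper_force: 58.9
[-3.13820710e-01 -1.41762196e-01  1.77865320e+00  1.00502694e-03
  1.50383384e+00  2.26184244e-01]
y yaw -30.94385374812645 tilt -0.999999120645045
(0.4836, -0.1215, 0.05) [-0.08 -0.09  0.18]
r 0.0989072254283018 -120.37572338981438
swing 67.22427661018563
y yaw -30.94385374812645 tilt -0.999999120645045
(np.float64(0.48478575484059927), np.float64(-0.12123003294889943), np.float64(0.051787152082443194)) [0. 0. 0.]
(np.float64(0.4772984992666576), np.float64(-0.11637494427048911), np.float64(0.051787152082443194)) [ 0.03 -0.89 -0.  ]
(np.float64(0.4702793070764826), np.float64(-0.11086478791135254), np.float64(0.051787152082443194)) [ 0.14 -1.78 -0.  ]
(np.float64(0.4637853146370547), np.float64(-0.10474441665615873), np.float64(0.051787152082443194)) [ 0.33 -2.65 -0.  ]
(np.float64(0.4578693831787175), np.float64(-0.09806365045122356), np.float64(0.051787152082443194)) [ 0.6 -3.5 -0. ]
(np.float64(0.4525796685036883), np.float64(-0.09
[... 340 characters left out ...]
7555), np.float64(-0.06688316514805427), np.float64(0.051787152082443194)) [ 2.4  -6.56 -0.  ]
(np.float64(0.43846063657058687), np.float64(-0.05829121023840282), np.float64(0.051787152082443194)) [ 3.02 -7.21 -0.  ]
(np.float64(0.43683461420606834), np.float64(-0.04951699042266797), np.float64(0.051787152082443194)) [ 3.68 -7.8  -0.  ]
(np.float64(0.43600603207149), np.float64(-0.04063192802834538), np.float64(0.051787152082443194)) [ 4.4  -8.33 -0.  ]
(np.float64(0.43598163484225505), np.float64(-0.0317083476437714), np.float64(0.051787152082443194)) [ 5.17 -8.79  0.  ]
(np.float64(0.4367616211123049), np.float64(-0.022818887394505327), np.float64(0.051787152082443194)) [ 5.97 -9.18  0.  ]
```

```bash
python3 -m jog '[{"travel":[0.03,-0.9,0],"roll":5,"jaw":3},{"travel":[0.14,-1.8,0],"roll":10,"jaw":3},{"travel":[0.33,-2.65,0],"roll":15.5,"jaw":3},{"travel":[0.6,-3.5,0],"roll":20.7,"jaw":3},{"travel":[0.95,-4.3,0],"roll":25.9,"jaw":3},{"travel":[1.36,-5.1,0],"roll":31,"jaw":3},{"travel":[1.36,-5.1,0],"roll":31,"jaw":3}]'
python3 -c "
from h import *
s=env.state()
P=np.array([.5348,-.0359]); k=s['eef_pos'][:2]; d=k-P; a0=np.arctan2(d[1],d[0]);r=np.linalg.norm(d); print(r,np.degrees(a0))
rows([(*(P+.0995*np.array([np.cos(a),np.sin(a)])),.0525) for a in np.linspace(a0,np.radians(-187.6),8)])"
```

```text
time_s: 13.62
eef_pos: [0.4489, -0.0837, 0.0518]
orientation: [0.001, 0.97, 0.243, 0.002]
force: [2.2, -0.2, 3.5]
grip_width: 0.0179
gripper_force: 59.0
0.09832553181585357 -150.92501125093546
y yaw -61.85645267253696 tilt -0.9999928786740201
(np.float64(0.44783854830775965), np.float64(-0.08425241379267578), 0.0525) [-0.12  0.   -0.07]
(np.float64(0.44378655245901155), np.float64(-0.07610948105489214), 0.0525) [-0.09 -0.91 -0.07]
(np.float64(0.4404950607025094), np.float64(-0.06763055978227618), 0.0525) [ 0.02 -1.81 -0.07]
(np.float64(0.437991576588751), np.float64(-0.05888649944267993), 0.0525) [ 0.21 -2.7  -0.07]
(np.float64(0.43629701911338836), np.float64(-0.04995036499354408), 0.0525) [ 0.48 -3.57 -0.08]
(np.float64(0.43542554791908283), np.float64(-0.040896826354545696), 0.0525) [ 0.83 -4.41 -0.08]
(np.float64(0.4353844449781962), np.float64(-0.031801534469257396), 0.0525) [ 1.26 -5.21 -0.08]
(np.float64(0.43617405374497165), np.float64(-0.022740489169416313), 0.0525) [ 1.76 -5.97 -0.08]
```

```bash
python3 -m jog '[{"travel":[-0.05,-0.9,0],"roll":5,"jaw":3},{"travel":[0.05,-1.8,0],"roll":10,"jaw":3},{"travel":[0.25,-2.7,0],"roll":15.5,"jaw":3},{"travel":[0.5,-3.57,0],"roll":20.7,"jaw":3},{"travel":[0.85,-4.4,0],"roll":25.9,"jaw":3},{"travel":[1.3,-5.2,0],"roll":31,"jaw":3},{"travel":[1.8,-5.97,0],"roll":35.7,"jaw":3},{"travel":[1.8,-5.97,0],"roll":35.7,"jaw":3},{"travel":[1.8,-5.97,0],"roll":35.7,"jaw":3},{"travel":[1.8,-5.97,0],"roll":35.7,"jaw":3},{"travel":[1.8,-5.97,0],"roll":35.7,"jaw":3}]'
python3 -c "
from h import *
s=env.state()
P=np.array([.5348,-.0359]); d=s['eef_pos'][:2]-P; print(np.linalg.norm(d),np.degrees(np.arctan2(d[1],d[0])),s['joints'])
T=cam('top');S=cam('scene')
A=cv2.resize(S['pixels'][170:260,230:350],None,fx=5,fy=5,interpolation=cv2.INTER_CUBIC)
B=cv2.resize(T['pixels'][195:295,210:310],None,fx=4.5,fy=4.5,interpolation=cv2.INTER_CUBIC)
B=cv2.copyMakeBorder(B,0,0,0,0,0)
cv2.imwrite('pics/e.png',A[...,::-1]);cv2.imwrite('pics/f.png',B[...,::-1])"
```

```text
time_s: 15.0
eef_pos: [0.4374, -0.0237, 0.0518]
orientation: [0.001, 0.998, -0.065, 0.002]
force: [5.6, -1.8, 3.5]
grip_width: 0.0181
gripper_force: 58.9
0.09815669822806353 172.87494350096262 [-1.31071842e-01 -3.26282321e-01  1.93439449e+00 -1.04175602e-03
  1.52854586e+00  1.57045455e+00]
```

View pics/e.png

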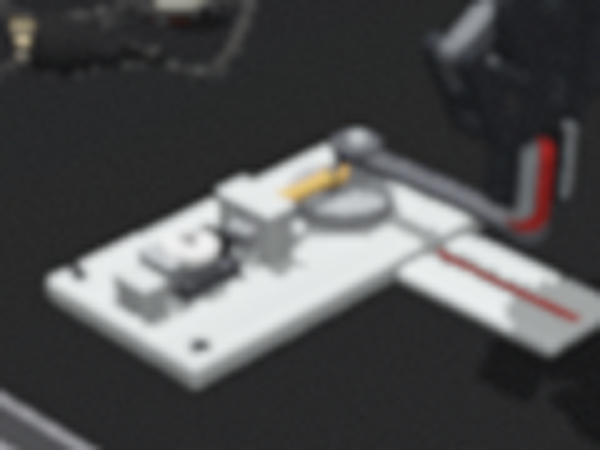

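View pics/f.png

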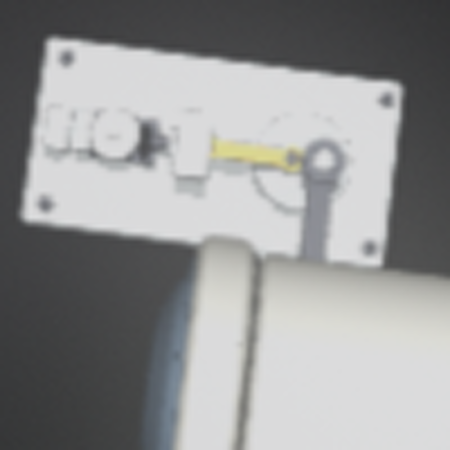

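The lever stands over the red line, with the eccentric fully extended. The filter, at scene crop (193,247) and top crop (112,134), is upright and home in the V with the pad against it. The fingers hold the knob at 59 N, so I'm handing in.

```bash
python3 -c "
from bench import workorder
print(workorder.finish_job())"
```

```text
the job is handed in; nothing more can be done
None
```

I put the white filter on the clamp seat, swung the lever over the red line so the pad clamps it, and handed the job in at about 15 s with the gripper still holding the knob; no verdict came back.

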